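Take a slide-locked lunch box apart for washing

TASK

Take the lunch box apart for washing: the lid (green top, grey edge and rib) is held under four grey catches and comes free by being pushed lengthways, but only one of the two ways (the other way it stops almost at once), so feel gently which way it goes and never wrench it up against the catches. With the lid pushed as far as it goes and still sitting on the box, lift it off and lay it the same way up, flat on the serving tray; then lift out the white insert by its divider and stand it flat on the tray beside the lid, not on top of it. Put both down without dropping them, and leave the salt shaker, the jar and the tape measure alone.

Things in the scene. Friction and masses are not known exactly. Their poses are not given: they have to be found in the camera images.
- lunch_box: Green lunch box, fixed to the worktop, 110 (own x) x 162 (own y) x 64 mm high, walls 4 mm. Origin at the centre of its underside, z up; the lid slides along its own y. Four grey catches on the long sides at y = +45 and -45 mm, each 16 mm long in y, hook over the lid's lugs; they reach out to x = 68 mm and up to 78 mm.
- box_mouth (a point): Centre of the box's rim, 64 mm above the worktop, axes as the box. Hidden under the lid, each short end has a ledge 20 mm deep, so the well for the insert is 102 x 114 mm. A block on one ledge stops the lid after about 3 mm that way; on which end is not known. The other way the lid slides 22 mm, to the end wall; past 15 mm its lugs are clear and it lifts straight up.
- lid_rib (a point): Centre of the upright grey rib on the lid (green top, grey edge), to push or grip; axes as the lid (z up, y lengthways). The rib stands across the middle of the lid: 56 mm in x, 12 mm thick in y, 27 mm high; this point is 14 mm below its top and 14 mm above the plate, 84 mm above the worktop while the lid is on the box, 30 mm when it lies on the tray.
- lid: The same lid: loose plate 106 x 158 x 6 mm, 150 to 310 g, four lugs 14 mm long in y reaching out to x = 61.5 mm under the catches, skirt 8 mm deep below. Origin at the centre of the skirt's lower edge, 28 mm below the rib point. Starts centred on the box; slides against light friction (about 1 to 3 N). On the tray it stands on its skirt.
- insert_rib (a point): Point on the raised divider of the white insert, to grip; axes as the insert. The divider runs across the middle along x, 8 mm thick in y; its raised middle is 56 mm long in x and rises to 58 mm above the insert's underside. This point is 10 mm below the divider's top: 52 mm above the worktop in the box, 50 mm when the insert stands on the tray.
- insert: The same insert: loose open tray 96 (x) x 108 (y) x 40 mm high, walls 3 mm, 125 to 250 g, standing on the inside floor of the box under the lid, 3 mm play all round; a compartment 47 mm long in y on either side of the divider. Origin at the centre of its underside, 48 mm below the divider point.
- tray: Flat grey-brown serving tray with a patterned border, fixed, 256 (x) x 366 (y) mm; flat inside 238 x 348 mm, its surface 2 mm above the worktop, rim 7 mm high. Origin at the centre of its underside.
- shaker_mid (a point): Salt shaker with grey cap, 44 mm across, 90 mm high, loose, to be left alone; point at its centre, half-way up.
- honey_mid (a point): Glass honey jar with a grey lid, 71 mm across, 110 mm high, loose, to be left alone; point at its centre, half-way up.
- tape_mid (a point): Yellow tape measure lying flat, 65 x 81 x 34 mm, loose, to be left alone; point at its centre.

How it is judged:
By the outcome, as a careful person would: the job done as asked, in the order asked, and still so for the second after the job is handed in, with the robot touching nothing.
It also fails if it takes over 61 s, if anything falls off the work surface, if the arm or the gripper's body presses on something with over 40 N, if the wrist force passes 120 N, or if a joint passes its speed limit or range.

ROBOT

A 6-joint arm with a two-finger parallel gripper is mounted at the origin on a cart in front of the work surface, level with it; the furniture and walls round the work are solid. World frame = base frame: x ahead of the robot, y to its left, z up, the work surface at z = 0. Lengths are in m, angles in rad, forces in N, time in s.
With the tool pointing down it reaches from about 0.25 to 0.725 m from the base axis. Payload 4 kg.
Tool frame: the origin (TCP) lies at the very end of the fingers, on their centre line; the grasp point (between the pads) lies 19 mm behind it; z points along the fingers, y is the line along which they close (so a half turn about z gives the same grasp; the last joint's range is limited). The gripper opens to 85 mm and grips with 20 to 120 N. Pads are 22 mm wide; open, the fingers measure 114 mm over their backs; the gripper's body (76 mm by 85 mm) begins 54 mm behind the grasp point. The pads swing forward as they close: fully open they stand 13 mm farther back than shut.
Start: joints at [0, 0.241, 0.005, 1.335, 0, 1.571], TCP at [0.5, -0, 0.231] pointing down, gripper open.
Joint ranges: [-2.72, 2.72], [-1.05, 1.87], [-1.09, 1.28], [-1.99, 2.15], [-1.42, 1.44], [-3.14, 3.14]. Speed limits (rad/s): [2.79, 2.79, 3.14, 3.14, 3.14, 3.14].

INTERFACE

Orientations are given as a unit quaternion [x, y, z, w].
In Python, from workcell import bot, vision, workorder gives the robot as it stands.
- The arm moves only by the shell command python3 -m creep 'ROWS' [OPENING]. ROWS is JSON, a list of rows, each a list of 2 entries, a list of its own where there are three numbers: the shift along the tool's x, y, z in mm, then the turn, a rotation vector about the tool's x, y, z in rad. In form: [[[dx, dy, dz], [wx, wy, wz]], ...]. A call has 1 to 12 rows; each row shifts and turns the commanded pose from where the row before left it, along the tool's axes as they then stand; what a row does not reach is not made up. A row lasts 1/8 s, in which the tool goes at most 62.5 mm and 10.7 degrees, less where a joint would pass 70% of its speed; a pose out of reach is approached as far as the arm can. A call is refused whole if a number of a shift passes 62.5 or a number of a turn 0.188, either way. A call with a gripper value outside its range is refused whole. OPENING is the finger opening in mm, from 0 to 85.4, set as the call begins (- or left out, the last holds). The fingers move at their own pace and stop on an object; the grip force is fixed at half the most. Time passes only in rows, so rows that do not move let the fingers close. It gives the time, the measured TCP pose, the force, the opening and the grip force at its end, in the units of the state.
- bot.get_obs(): the state, without advancing time (a new reading comes with each control period).
- vision.camera(name): name is "scene" or "side" or "wrist"; returns a dict with "image" (400x640x3 uint8, blue, green, red), "z_map" (400x640 float32, m along the optical axis (not along the pixel's ray), 0 where there is no reading), "K" (3x3 intrinsics, pixels), "rvec" (rotation vector, rad) and "tvec" (3), from world to camera coordinates, as OpenCV has them; the wrist camera has in their place "tool_from_camera" (4x4, takes a point from camera to tool coordinates, whose origin is the TCP and whose axes are the flange's). Camera axes: x right, y down, z forward; pixel columns grow to the right and rows downward; lengths in m; the calibration is good to about 2 mm. A picture is of the moment at which its call begins: read the wrist's pose just before it.
- workorder.job_done(): hands the job in; it is judged then, once.
Trained networks look in a picture, given as the dict that the camera call returned (one of the last four; its "shot" number tells which), for a name from the list of things; names that differ only in an ending like _2 or _b are one class to them, and where a whole thing is asked for, a point or a joint stands for the part that bears it (a point fixed in the world has none). Each returns a list of dicts, best first, with "score" (0 to 1); they miss things now and then, are a little off and sometimes report something else, mostly with a low value. They report only what shows in the picture. A call takes as long as a camera call.
- vision.spot_in(picture, query): "position" ([column, row] in pixels, amid what is visible of it).
- vision.place_of(picture, query): "position" ([column, row] in pixels: a listed point, or the origin of a listed thing).
The state is a dict: "clock": time; "joint_pos": joint angles; "joint_vel": joint speeds; "tau": joint torques, N m; "eef_pos": TCP position; "tool_rot": TCP orientation; "ft_force": force on the tool from outside, world axes, zero at the start; "ft_torque": the same for the moment, N m; "grip_width": finger opening in m; "grasp_force": force on a finger pad.
Only numpy, scipy, OpenCV 4.12 (cv2) and the standard library are available. Lean on these libraries where they do the work, as an engineer would, in place of code of your own. Each camera call takes 0.05 s, during which the arm holds its last target. There are 200 camera calls.

## Working session

There is one attempt and no reset: what is moved stays moved. The work goes in short steps, Python scripts to look and compute and a shell command to move; the robot and the scene stay as the last step left them, time stands still between calls to the robot, and variables do not carry over. Pictures are saved under pics/ and viewed, at most 10 in all, crops included, and the job is handed in when it is done.

```bash
mkdir -p pics
cat > h.py <<'E'
import numpy as np, cv2
from workcell import bot, vision, workorder
from scipy.spatial.transform import Rotation as R
def pose():
    o=bot.get_obs(); return np.array(o['eef_pos']),R.from_quat(o['tool_rot']),o
def T(cam,pic):
    M=np.eye(4)
    if cam=='wrist':
        p,r,_=P0; M[:3,:3]=r.as_matrix(); M[:3,3]=p; return M@np.array(pic['tool_from_camera'])
    M[:3,:3]=cv2.Rodrigues(np.array(pic['rvec'],float))[0]; M[:3,3]=np.ravel(pic['tvec']); return np.linalg.inv(M)
def shot(cam):
    global P0
    P0=pose(); return vision.camera(cam)
def ray(cam,pic,px,z):
    "world point on pixel ray at height z"
    M=T(cam,pic); d=M[:3,:3]@np.linalg.solve(np.array(pic['K']),[px[0],px[1],1.]); o=M[:3,3]
    return o+d*(z-o[2])/d[2]
def cloud(cam,pic):
    M=T(cam,pic); z=pic['z_map']; v,u=np.mgrid[:z.shape[0],:z.shape[1]]
    c=np.stack([u,v,np.ones_like(u)],-1)@np.linalg.inv(np.array(pic['K'])).T*z[...,None]
    w=c@M[:3,:3].T+M[:3,3]; w[z==0]=np.nan; return w
E
cat > a.py <<'E'
from h import *
Z=dict(lid_rib=.084,box_mouth=.064,lunch_box=0,tray=0,shaker_mid=.045,honey_mid=.055,tape_mid=.017)
for c in ['scene','side','wrist']:
    p=shot(c); cv2.imwrite(f'pics/{c}0.png',p['image'])
    for n,z in Z.items():
        for d in vision.place_of(p,n)[:2]:
            print(c,n,round(d['score'],2),np.round(d['position']),np.round(ray(c,p,d['position'],z),3))
print(bot.get_obs())
E
python3 a.py
```

```text
scene lid_rib 0.84 [323. 228.] [ 0.491 -0.191  0.084]
scene box_mouth 0.56 [320. 233.] [ 0.485 -0.186  0.064]
scene lunch_box 0.78 [323. 247.] [ 0.49  -0.197  0.   ]
scene tray 0.92 [224. 175.] [0.501 0.279 0.   ]
scene shaker_mid 0.83 [257. 224.] [ 0.395 -0.006  0.045]
scene honey_mid 0.59 [325. 176.] [ 0.696 -0.027  0.055]
scene tape_mid 0.73 [406. 266.] [ 0.591 -0.43   0.017]
side lid_rib 0.9 [368. 184.] [ 0.489 -0.185  0.084]
side lunch_box 0.64 [368. 208.] [ 0.488 -0.189  0.   ]
side tray 0.7 [267. 314.] [0.507 0.279 0.   ]
side shaker_mid 0.9 [373. 244.] [ 0.386 -0.003  0.045]
side shaker_mid 0.56 [367. 193.] [ 0.498 -0.198  0.045]
side honey_mid 0.93 [280. 198.] [ 0.69  -0.042  0.055]
side tape_mid 0.93 [372. 159.] [ 0.587 -0.422  0.017]
wrist lid_rib 0.9 [310. 336.] [ 0.487 -0.188  0.084]
wrist shaker_mid 0.95 [222. 177.] [ 0.387 -0.     0.045]
wrist honey_mid 0.66 [485. 200.] [ 0.688 -0.024  0.055]
wrist tape_mid 0.5 [309. 318.] [ 0.483 -0.217  0.017]
{'clock': 1.2, 'joint_pos': array([1.52310503e-05, 2.40601163e-01, 4.95848275e-03, 1.33518428e+00,
       1.27532177e-05, 1.57083229e+00]), 'joint_vel': array([ 0.00019154, -0.0019625 ,  0.00064417,  0.00084037, -0.00113778,
        0.00119731]), 'tau': array([-4.26114211e-04, -3.72222626e+01,  2.52690893e+01,  1.32650319e-03,
       -3.48874585e-05,  1.36832787e-05]), 'eef_pos': array([4.99985540e-01, 1.14859065e-05, 2.31290004e-01]), 'tool_rot': array([ 7.07114112e-01,  7.07099450e-01, -6.32141439e-06, -1.53387467e-05]), 'ft_force': array([0.35175122, 0.1866448 , 0.37881108]), 'ft_torque': array([-0.03108696, -0.04948101,  0.05372135]), 'grasp_force': 0.0, 'grip_width': 0.08553131615858262}
```

View pics/scene0.png

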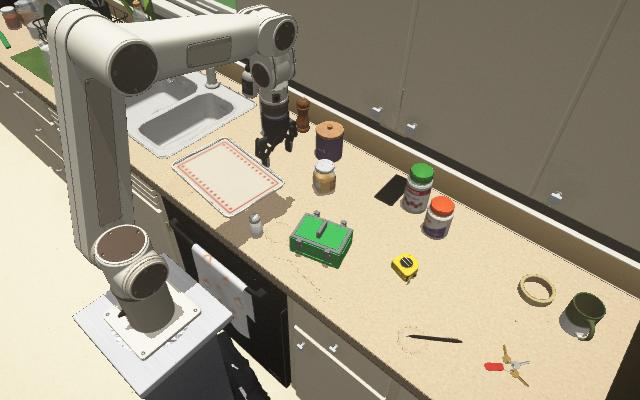

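View pics/wrist0.png

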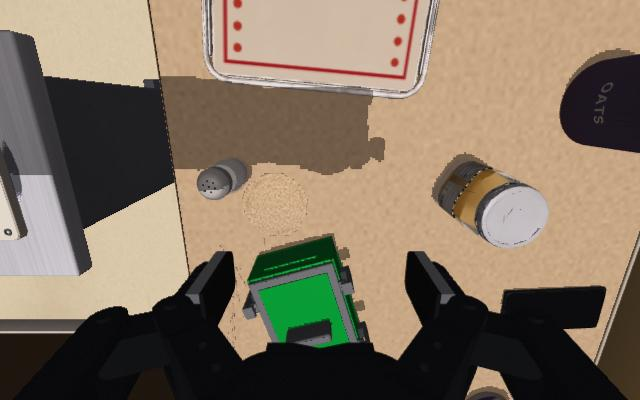

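```bash
cat > b.py <<'E'
from h import *
for c in ['scene','side','wrist']:
    p=shot(c); w=cloud(c,p); 
    for nm,lo,hi in [('top',.066,.074),('rib',.092,.104)]:
        m=(w[...,2]>lo)&(w[...,2]<hi)&(abs(w[...,0]-.488)<.13)&(abs(w[...,1]+.188)<.13)
        q=w[m][:,:2].astype(np.float32)
        if len(q)>20: print(c,nm,len(q),cv2.minAreaRect(q),np.nanmedian(w[m][:,2]))
    m=(w[...,2]>.004)&(w[...,2]<.012)&(w[...,1]>.05)&(abs(w[...,0]-.5)<.2)&(w[...,1]<.5)
    q=w[m][:,:2].astype(np.float32)
    if len(q)>20: print(c,'tray',len(q),cv2.minAreaRect(q))
E
python3 b.py
```

```text
scene top 1253 ((0.48629337549209595, -0.19036948680877686), (0.14108827710151672, 0.1602410078048706), 16.580604553222656) 0.07073320445007769
scene rib 63 ((0.4855053424835205, -0.19000767171382904), (0.05436530336737633, 0.01241963729262352), 16.91489028930664) 0.09623567629136454
scene tray 1527 ((0.5050123929977417, 0.27632737159729004), (0.3890007436275482, 0.446542888879776), 0.11347603052854538)
side top 958 ((0.4857453405857086, -0.18704423308372498), (0.13622774183750153, 0.16649629175662994), 16.226184844970703) 0.07169037117834837
side rib 76 ((0.4851241111755371, -0.18605713546276093), (0.05428910255432129, 0.01867705211043358), 9.073835372924805) 0.09706633779601292
side tray 5265 ((0.5040347576141357, 0.27592355012893677), (0.39190569519996643, 0.4474513828754425), 0.006370203103870153)
wrist top 5715 ((0.4800370931625366, -0.16752885282039642), (0.1350456327199936, 0.12370628118515015), 16.23640251159668) 0.071628160329749
wrist rib 349 ((0.48600512742996216, -0.18503016233444214), (0.05333622545003891, 0.012309947982430458), 15.206976890563965) 0.09667817334035805
wrist tray 2941 ((0.49716120958328247, 0.1385035216808319), (0.10104116052389145, 0.2606135606765747), 89.25945281982422)
```

The pictures show the lunch box (scene px 323,240; about x 0.486, y −0.187, yaw ≈ 16.4°) with its rib across it. The tray is at px 225,175 and the shaker at 257,225, with the honey jar at 325,176 and the tape measure at 405,266. I'll move over the box with the tool's y along the lid.

```bash
python3 -m creep '[[[-38,-3,0],[0,0,0]],[[-38,-3,0],[0,0,0]],[[-38,-3,0],[0,0,0]],[[-38,-3,0],[0,0,0]],[[-35,-2,0],[0,0,0]],[[0,0,0],[0,0,-0.186]],[[0,0,0],[0,0,-0.186]],[[0,0,0],[0,0,-0.186]],[[0,0,0],[0,0,-0.186]],[[0,0,0],[0,0,-0.186]],[[0,0,0],[0,0,-0.186]],[[0,0,0],[0,0,-0.186]]]' 50 ; python3 -m creep '[[[0,0,10],[0,0,-0.186]],[[0,0,10],[0,0,-0.186]],[[0,0,10],[0,0,-0.186]],[[0,0,10],[0,0,0]],[[0,0,0],[0,0,0]]]'
cat > c.py <<'E'
from h import *
import sys
p=shot('wrist'); cv2.imwrite('pics/w_%s.png'%sys.argv[1],p['image']); w=cloud('wrist',p)
e,r,o=P0
print('tcp',np.round(e,4),'tooly yaw',np.degrees(np.arctan2(*r.as_matrix()[1::-1,1])),o['clock'],o['ft_force'],o['joint_pos'].round(2))
n=sys.argv[2]; z=float(sys.argv[3])
for d in vision.place_of(p,n)[:2]:
    g=ray('wrist',p,d['position'],z); print(n,d['score'],np.round(d['position']),g.round(4),'tool mm',(r.inv().apply(g-e)*1000).round(1))
lo,hi=map(float,sys.argv[4:6]); 
m=(w[...,2]>lo)&(w[...,2]<hi)&(np.hypot(w[...,0]-g[0],w[...,1]-g[1])<.06); q=w[m][:,:2].astype(np.float32)
if len(q)>20:
    R_=cv2.minAreaRect(q); c=np.r_[R_[0],z]; print(R_,len(q),np.median(w[m][:,2]),'tool mm',(r.inv().apply(c-e)*1000).round(1))
E
python3 c.py 1 lid_rib .084 .090 .104
```

```text
clock: 2.85
eef_pos: [0.486, -0.187, 0.2313]
tool_rot: [0.131, 0.991, 0.0, -0.0]
ft_force: [-0.4, 0.3, 0.3]
grip_width: 0.05
grasp_force: 0.0
clock: 3.48
eef_pos: [0.4854, -0.1868, 0.1904]
tool_rot: [-0.143, 0.99, 0.0, -0.001]
ft_force: [-0.6, 0.6, -0.3]
grip_width: 0.0499
grasp_force: 0.0Traceback (most recent call last):
  File "c.py", line 4, in <module>
    e,r,o=P0
          ^^
NameError: name 'P0' is not defined
```

View pics/w_1.png

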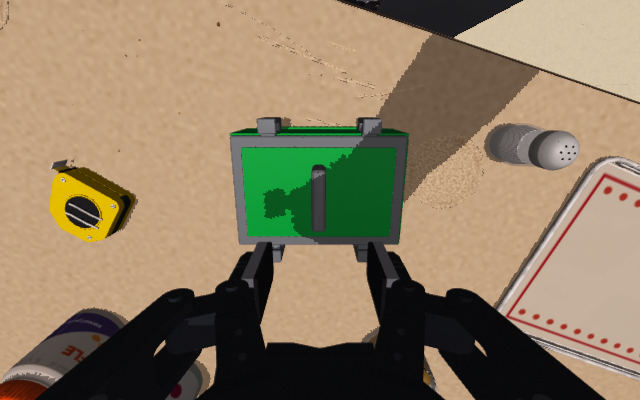

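The lid (px 232–408, 130–245) is square to the fingers, and the rib (318,198) lies between them. I'll measure its offset.

```bash
sed -i 's/^e,r,o=P0/import h; e,r,o=h.P0/' c.py; python3 c.py 2 lid_rib .084 .090 .104
```

```text
tcp [ 0.4858 -0.1869  0.191 ] tooly yaw 106.45199172959911 3.525 [-0.18314584 -0.04493827  0.61907648] [-0.37  0.3  -0.02  1.25  0.   -0.65]
lid_rib 0.92 [322. 198.] [ 0.4857 -0.184   0.084 ] tool mm [ -0.8   2.7 107. ]
((0.4847881495952606, -0.18731854856014252), (0.054962560534477234, 0.011464275419712067), 16.572311401367188) 866 0.09692637381926232 tool mm [  1.   -0.2 107. ]
```

```bash
python3 -m creep '[[[0,0,25],[0,0,0]],[[0,0,25],[0,0,0]],[[0,0,25],[0,0,0]],[[0,0,20],[0,0,0]],[[0,0,12],[0,0,0]],[[0,0,7],[0,0,0]],[[0,0,0],[0,0,0]]]' 50; python3 -m creep '[[[0,0,0],[0,0,0]],[[0,0,0],[0,0,0]],[[0,0,0],[0,0,0]],[[0,0,0],[0,0,0]],[[0,0,0],[0,0,0]],[[0,0,0],[0,0,0]]]' 5
```

```text
clock: 4.5
eef_pos: [0.4861, -0.1871, 0.0774]
tool_rot: [-0.144, 0.99, -0.0, -0.0]
ft_force: [0.6, 0.3, 0.4]
grip_width: 0.0499
grasp_force: 0.0
clock: 5.25
eef_pos: [0.4865, -0.1873, 0.0782]
tool_rot: [-0.144, 0.99, -0.0, 0.001]
ft_force: [-0.5, -0.1, 6.2]
grip_width: 0.0104
grasp_force: 61.4
```

```bash
python3 -m creep '[[[0,0,-1],[0,0,0]],[[0,0,0],[0,0,0]]]'; python3 -m creep '[[[0,1.5,0],[0,0,0]],[[0,1.5,0],[0,0,0]],[[0,1.5,0],[0,0,0]],[[0,0,0],[0,0,0]]]'
```

```text
clock: 5.5
eef_pos: [0.4859, -0.187, 0.0782]
tool_rot: [-0.144, 0.99, 0.0, -0.0]
ft_force: [-0.6, -0.2, 1.2]
grip_width: 0.0108
grasp_force: 60.9
clock: 6.0
eef_pos: [0.4846, -0.1824, 0.0782]
tool_rot: [-0.144, 0.99, 0.0, -0.0]
ft_force: [0.8, 0.5, -0.2]
grip_width: 0.0105
grasp_force: 60.8
```

```bash
python3 -m creep '[[[0,1.5,0],[0,0,0]],[[0,1.5,0],[0,0,0]],[[0,1.5,0],[0,0,0]]]'; python3 -c "
from h import *
p,r,o=pose();print('tool force',r.inv().apply(o['ft_force']).round(1),o['ft_torque'])"
```

```text
clock: 6.38
eef_pos: [0.4833, -0.1782, 0.0782]
tool_rot: [-0.144, 0.99, 0.0, -0.0]
ft_force: [0.7, -0.4, -1.1]
grip_width: 0.0105
grasp_force: 60.8
tool force [-0.6 -0.5  1.1] [-0.18087379 -0.08157678 -0.05722077]
```

```bash
python3 -m creep '[[[0,2,0],[0,0,0]],[[0,2,0],[0,0,0]],[[0,2,0],[0,0,0]],[[0,2,0],[0,0,0]],[[0,2,0],[0,0,0]],[[0,1,0],[0,0,0]],[[0,0,0],[0,0,0]]]'; python3 c.py 3 lid_rib .084 .075 .104
```

```text
clock: 7.25
eef_pos: [0.4801, -0.1676, 0.0782]
tool_rot: [-0.144, 0.99, 0.0, -0.0]
ft_force: [-0.6, -0.3, -1.3]
grip_width: 0.0106
grasp_force: 60.7
tcp [ 0.4801 -0.1676  0.0782] tooly yaw 106.58113770330293 7.25 [-0.61905313 -0.28561865 -1.33254886] [-0.34  0.38 -0.23  0.97  0.   -0.63]
lid_rib 0.87 [321. 257.] [ 0.4776 -0.1663  0.084 ] tool mm [ 2.1  1.9 -5.8]
((0.4613759517669678, -0.16734641790390015), (0.035200268030166626, 0.08781781792640686), 83.77275085449219) 3873 0.09686368001242726 tool mm [17.9  5.6 -5.8]
```

View pics/w_3.png

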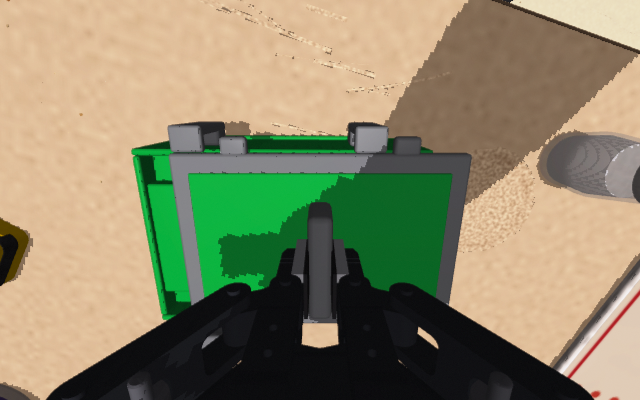

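The lid has slid about 20 mm. Its lugs (px 232,145 and 407,145) are out beside the catches. I'll push gently on to the stop.

```bash
python3 -m creep '[[[0,1,0],[0,0,0]],[[0,1,0],[0,0,0]],[[0,0,0],[0,0,0]]]'; python3 -m creep '[[[0,0.7,0],[0,0,0]],[[0,0,0],[0,0,0]]]'
```

```text
clock: 7.72
eef_pos: [0.4797, -0.1661, 0.0783]
tool_rot: [-0.144, 0.99, -0.0, -0.0]
ft_force: [0.1, -1.4, -2.5]
grip_width: 0.0102
grasp_force: 60.6
clock: 7.98
eef_pos: [0.4796, -0.166, 0.0784]
tool_rot: [-0.144, 0.99, -0.001, -0.0]
ft_force: [-0.3, -3.4, -2.5]
grip_width: 0.0109
grasp_force: 60.5
```

At the stop, about 22 mm along. I'll relax 1 mm and lift straight up.

```bash
python3 -m creep '[[[0,-1,0],[0,0,0]],[[0,0,-3],[0,0,0]],[[0,0,-3],[0,0,0]],[[0,0,-4],[0,0,0]]]'; python3 -m creep '[[[0,0,-15],[0,0,0]],[[0,0,-25],[0,0,0]],[[0,0,-25],[0,0,0]],[[0,0,-25],[0,0,0]],[[0,0,-25],[0,0,0]],[[0,0,-5],[0,0,0]],[[0,0,0],[0,0,0]]]'
cat > t.py <<'E'
from h import *
import h
for c in ['scene','side','wrist']:
    p=shot(c); w=cloud(c,p)
    if c=='wrist': cv2.imwrite('pics/tray_w.png',p['image'])
    for d in vision.place_of(p,'tray')[:1]: print(c,'tray',d['score'],ray(c,p,d['position'],0).round(4))
    m=((w[...,2]>.0045)&(w[...,2]<.010)&(abs(w[...,1]-.28)<.22)&(abs(w[...,0]-.503)<.15)).astype(np.uint8)
    n,l,s,_=cv2.connectedComponentsWithStats(m,connectivity=8); i=1+s[1:,4].argmax() if n>1 else 0
    q=w[l==i][:,:2].astype(np.float32); print(c,len(q),cv2.minAreaRect(q))
e,r,o=h.P0; print(e,r.as_matrix()[:,1],o['joint_pos'].round(2),o['ft_force'])
E
python3 t.py
```

```text
clock: 8.48
eef_pos: [0.4797, -0.1656, 0.0885]
tool_rot: [-0.144, 0.99, 0.001, 0.0]
ft_force: [-0.1, 0.4, -1.4]
grip_width: 0.0104
grasp_force: 60.6
clock: 9.35
eef_pos: [0.4798, -0.166, 0.2085]
tool_rot: [-0.144, 0.99, 0.0, 0.0]
ft_force: [0.6, -0.1, -2.6]
grip_width: 0.0105
grasp_force: 60.7
scene tray 0.74 [0.5102 0.2735 0.    ]
scene 47 ((0.43221792578697205, 0.4529472589492798), (0.09817430377006531, 0.03399667143821716), 29.39975929260254)
side tray 0.75 [0.5072 0.2777 0.    ]
side 358 ((0.6293138861656189, 0.2760579288005829), (0.3327910006046295, 0.018604949116706848), 85.65652465820312)
wrist tray 0.76 [0.5071 0.2807 0.    ]
wrist 2281 ((0.5049545764923096, 0.24530604481697083), (0.3048703670501709, 0.2566307783126831), 85.22557067871094)
[ 0.47906814 -0.1658799   0.20713174] [-0.28525466  0.9584505   0.0015515 ] [-0.33  0.27 -0.02  1.28  0.   -0.62] [-0.82430844 -0.16105747 -2.21825047]
```

```bash
python3 -m creep '[[[0,0,0],[0,0,0.092]],[[0,15,0],[0,0,0.092]],[[0,20,0],[0,0,0.092]],[[0,40,0],[0,0,0.092]],[[1,40,0],[0,0,0]],[[1,40,0],[0,0,0]],[[1,40,0],[0,0,0]],[[1,40,0],[0,0,0]],[[1,40,0],[0,0,0]],[[1,40,0],[0,0,0]],[[1,30,0],[0,0,0]],[[0,10,0],[0,0,0]]]'; python3 -m creep '[[[0,5,0],[0,0,0]],[[0,0,0],[0,0,0]]]'; python3 t.py
```

```text
clock: 11.15
eef_pos: [0.489, 0.1896, 0.2077]
tool_rot: [0.038, 0.999, -0.0, -0.0]
ft_force: [0.1, -0.1, -2.9]
grip_width: 0.0109
grasp_force: 60.5
clock: 11.4
eef_pos: [0.4897, 0.1924, 0.2081]
tool_rot: [0.04, 0.999, -0.0, -0.0]
ft_force: [-0.3, -0.3, -2.6]
grip_width: 0.0102
grasp_force: 60.5
scene tray 0.81 [0.5185 0.2818 0.    ]
scene 47 ((0.6172589063644409, 0.131864532828331), (0.10190370678901672, 0.02096056193113327), 75.08356475830078)
side tray 0.73 [0.5077 0.2823 0.    ]
side 273 ((0.6265531182289124, 0.2285449206829071), (0.2429550588130951, 0.02480996772646904), 85.47901916503906)
wrist 3791 ((0.5068997740745544, 0.2772834897041321), (0.36728596687316895, 0.25523343682289124), 84.85731506347656)
[0.48976048 0.19220348 0.20840707] [ 8.00717989e-02  9.96789088e-01 -1.43559052e-04] [ 0.37  0.3   0.03  1.3  -0.    0.45] [-0.62774554 -0.66697387 -1.05067578]
```

View pics/tray_w.png

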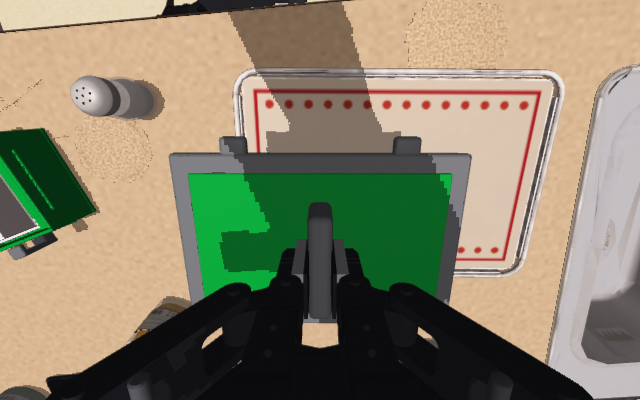

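The lid (px 170–470, 155–300) is held level over the near half of the tray (tray rim px 240–560, 70–275). I'll correct 10 mm in x and lower it.

```bash
python3 -m creep '[[[-5,1.5,20],[0,0,0.005]],[[-5,1.5,30],[0,0,0.005]],[[0,0,30],[0,0,0]],[[0,0,30],[0,0,0]],[[0,0,30],[0,0,0]],[[0,0,20],[0,0,0]],[[0,0,10],[0,0,0]],[[0,0,5],[0,0,0]],[[0,0,2],[0,0,0]],[[0,0,0],[0,0,0]]]'; python3 -m creep '[[[0,0,2],[0,0,0]],[[0,0,1.5],[0,0,0]],[[0,0,1.5],[0,0,0]],[[0,0,0.7],[0,0,0]],[[0,0,0],[0,0,0]]]'
```

```text
clock: 12.95
eef_pos: [0.5004, 0.1954, 0.0319]
tool_rot: [0.044, 0.999, 0.0, 0.001]
ft_force: [-0.8, 0.2, -1.5]
grip_width: 0.0107
grasp_force: 60.5
clock: 13.58
eef_pos: [0.4998, 0.1952, 0.0255]
tool_rot: [0.044, 0.999, -0.0, -0.0]
ft_force: [0.1, -0.1, -2.5]
grip_width: 0.0106
grasp_force: 60.5
```

```bash
python3 -m creep '[[[0,0,0.7],[0,0,0]],[[0,0,0.5],[0,0,0]],[[0,0,0],[0,0,0]]]'; python3 -m creep '[[[0,0,0.4],[0,0,0]],[[0,0,0.4],[0,0,0]],[[0,0,0],[0,0,0]]]'
```

```text
clock: 13.95
eef_pos: [0.4999, 0.1952, 0.0244]
tool_rot: [0.044, 0.999, -0.0, -0.0]
ft_force: [-0.6, -0.4, -2.8]
grip_width: 0.0104
grasp_force: 60.5
clock: 14.32
eef_pos: [0.4999, 0.1953, 0.0241]
tool_rot: [0.044, 0.999, 0.0, 0.0]
ft_force: [-1.1, -0.2, 4.6]
grip_width: 0.0105
grasp_force: 61.3
```

Contact. I'll release, rise and go back over the box.

```bash
python3 -m creep '[[[0,0,0],[0,0,0]],[[0,0,0],[0,0,0]],[[0,0,0],[0,0,0]],[[0,0,-10],[0,0,0]],[[0,0,-30],[0,0,0]],[[0,0,-50],[0,0,0]],[[0,0,-50],[0,0,0]],[[0,0,-40],[0,0,0]],[[0,-30,0],[0,0,0]],[[0,-35,0],[0,0,0]],[[0,-40,0],[0,0,0]],[[0,-40,0],[0,0,0]]]' 35; python3 -m creep '[[[0,-40,0],[0,0,0]],[[0,-40,0],[0,0,0]],[[0,-40,0],[0,0,-0.097]],[[-8,-40,0],[0,0,-0.097]],[[-8,-30,0],[0,0,-0.097]],[[0,-30,0],[0,0,-0.097]],[[0,0,0],[0,0,0]],[[0,0,0],[0,0,0]]]'; python3 c.py 4 insert_rib .052 .050 .070
```

```text
clock: 15.82
eef_pos: [0.4869, 0.0498, 0.2045]
tool_rot: [0.044, 0.999, 0.0, 0.001]
ft_force: [0.1, -0.1, 0.1]
grip_width: 0.0349
grasp_force: 0.0
clock: 16.82
eef_pos: [0.5016, -0.1666, 0.2039]
tool_rot: [-0.149, 0.989, 0.0, 0.0]
ft_force: [0.7, -0.0, 0.4]
grip_width: 0.035
grasp_force: 0.0
tcp [ 0.5016 -0.1666  0.2039] tooly yaw 107.09498834797323 16.825 [ 0.66394016 -0.0166073   0.42809184] [-0.32  0.31  0.03  1.29  0.   -0.62]
insert_rib 0.88 [306. 164.] [ 0.4843 -0.1851  0.052 ] tool mm [ 22.  -12.6 151.9]
((0.484445720911026, -0.18524609506130219), (0.10953205823898315, 0.11946874856948853), 17.108684539794922) 1440 0.06193473889013354 tool mm [ 21.9 -12.8 151.9]
```

View pics/w_4.png

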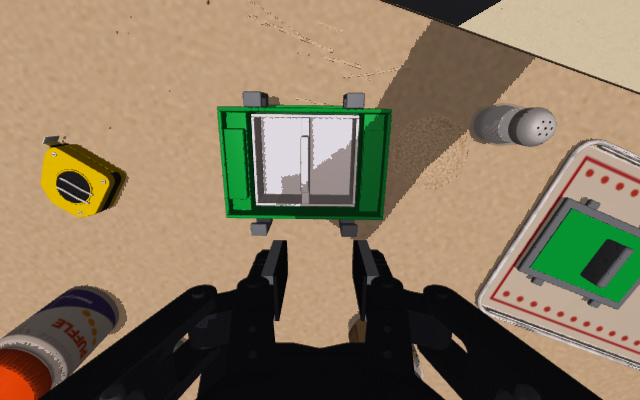

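The insert (px 250–358, 113–207) and its divider (305,170) are in view, and the lid lies flat on the tray (585,255). I'll move over the divider.

```bash
sed -i 's/<.06)/<.03)/' c.py; python3 -m creep '[[[11,-6,15],[0,0,0]],[[11,-7,25],[0,0,0]],[[0,0,15],[0,0,0]],[[0,0,0],[0,0,0]]]'; python3 c.py 5 insert_rib .052 .055 .066
```

```text
clock: 17.42
eef_pos: [0.484, -0.1849, 0.1477]
tool_rot: [-0.149, 0.989, 0.001, -0.001]
ft_force: [-0.5, -0.3, 0.9]
grip_width: 0.0351
grasp_force: 0.0
tcp [ 0.484  -0.1849  0.1477] tooly yaw 107.18561052556174 17.425 [-0.50320086 -0.2653832   0.86322194] [-0.37  0.33 -0.1   1.15  0.   -0.66]
insert_rib 0.79 [317. 206.] [ 0.4881 -0.1846  0.052 ] tool mm [-4.2 -1.1 95.6]
((0.4852026700973511, -0.1868577003479004), (0.05300941318273544, 0.007991627790033817), 16.237443923950195) 606 0.0619895038070796 tool mm [-0.7 -2.4 95.6]
```

```bash
python3 -m creep '[[[-1,-2.4,20],[0,0,0.015]],[[0,0,25],[0,0,0]],[[0,0,25],[0,0,0]],[[0,0,20],[0,0,0]],[[0,0,15],[0,0,0]],[[0,0,7],[0,0,0]],[[0,0,0],[0,0,0]]]'; python3 -m creep '[[[0,0,0],[0,0,0]],[[0,0,0],[0,0,0]],[[0,0,0],[0,0,0]],[[0,0,0],[0,0,0]],[[0,0,0],[0,0,0]]]' 2; python3 -m creep '[[[0,0,-2],[0,0,0]],[[0,0,-3],[0,0,0]],[[0,0,-5],[0,0,0]],[[0,0,0],[0,0,0]]]'
```

```text
clock: 18.4
eef_pos: [0.4865, -0.1879, 0.0367]
tool_rot: [-0.142, 0.99, -0.0, 0.0]
ft_force: [0.0, -0.3, -0.3]
grip_width: 0.035
grasp_force: 0.0
clock: 19.02
eef_pos: [0.4871, -0.1883, 0.0376]
tool_rot: [-0.142, 0.99, -0.0, 0.001]
ft_force: [-0.1, -0.7, 5.7]
grip_width: 0.0068
grasp_force: 62.5
clock: 19.52
eef_pos: [0.4866, -0.1881, 0.0469]
tool_rot: [-0.142, 0.99, -0.0, 0.0]
ft_force: [-0.1, 0.1, -2.2]
grip_width: 0.007
grasp_force: 61.5
```

```bash
python3 -m creep '[[[0,0,-15],[0,0,0]],[[0,0,-25],[0,0,0]],[[0,0,-35],[0,0,0]],[[0,0,-35],[0,0,0.094]],[[0,0,-35],[0,0,0.094]],[[0,0,-20],[0,0,0.094]],[[0,0,0],[0,0,0.094]],[[1,15,0],[0,0,0]],[[1,30,0],[0,0,0]],[[2,40,0],[0,0,0]],[[2,40,0],[0,0,0]],[[2,40,0],[0,0,0]]]'; python3 -m creep '[[[2,40,0],[0,0,0]],[[2,40,0],[0,0,0]],[[2,40,0],[0,0,0]],[[2,40,0],[0,0,0]],[[2,40,0],[0,0,0]],[[2,40,0],[0,0,0]],[[1,40,0],[0,0,0]],[[1,40,0],[0,0,0]],[[1,35,0],[0,0,0]],[[0,25,0],[0,0,0]],[[0,0,0],[0,0,0]]]'; python3 c.py 6 lid_rib .030 .035 .050
```

```text
clock: 21.02
eef_pos: [0.4927, -0.0207, 0.2116]
tool_rot: [0.045, 0.999, 0.0, -0.0]
ft_force: [0.6, -0.6, -2.6]
grip_width: 0.0069
grasp_force: 61.5
clock: 22.4
eef_pos: [0.5119, 0.3592, 0.2108]
tool_rot: [0.043, 0.999, -0.0, -0.001]
ft_force: [-0.1, -0.5, -2.4]
grip_width: 0.007
grasp_force: 61.5
tcp [0.5119 0.3592 0.2108] tooly yaw 85.01882926444057 22.4 [-0.09747719 -0.45769125 -2.41131808] [0.61 0.5  0.34 1.41 0.   0.7 ]
lid_rib 0.89 [177. 178.] [0.4977 0.1989 0.03  ] tool mm [  -0.  -160.8  180.9]
((0.49778512120246887, 0.19676387310028076), (0.012771488167345524, 0.054718296974897385), 83.68090057373047) 666 0.042682071850276226 tool mm [  -0.3 -162.9  180.9]
```

View pics/w_6.png

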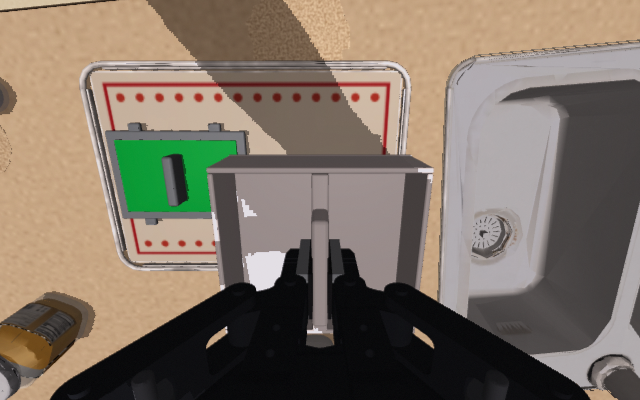

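The lid (px 108–245, 130–218) sits flat inside the tray rim. The insert is held over the other half, with about 29 mm to the lid by the TCP geometry. I'll lower it.

```bash
python3 -m creep '[[[0,0,20],[0,0,0]],[[0,0,30],[0,0,0]],[[0,0,35],[0,0,0]],[[0,0,35],[0,0,0]],[[0,0,25],[0,0,0]],[[0,0,13],[0,0,0]],[[0,0,7],[0,0,0]],[[0,0,3],[0,0,0]],[[0,0,2],[0,0,0]],[[0,0,1.5],[0,0,0]],[[0,0,1],[0,0,0]],[[0,0,0],[0,0,0]]]'; python3 -m creep '[[[0,0,1],[0,0,0]],[[0,0,0.7],[0,0,0]],[[0,0,0],[0,0,0]]]'
```

```text
clock: 24.0
eef_pos: [0.5134, 0.3569, 0.0392]
tool_rot: [0.046, 0.999, 0.0, 0.0]
ft_force: [0.0, 0.2, -1.7]
grip_width: 0.0068
grasp_force: 61.4
clock: 24.38
eef_pos: [0.5133, 0.3568, 0.0373]
tool_rot: [0.046, 0.999, -0.0, -0.0]
ft_force: [0.8, -0.5, -1.7]
grip_width: 0.0072
grasp_force: 61.4
```

```bash
python3 -m creep '[[[0,0,0.7],[0,0,0]],[[0,0,0.7],[0,0,0]],[[0,0,0],[0,0,0]]]';  python3 -m creep '[[[0,0,0.4],[0,0,0]],[[0,0,0.4],[0,0,0]],[[0,0,0],[0,0,0]]]'
```

```text
clock: 24.75
eef_pos: [0.5133, 0.3568, 0.0359]
tool_rot: [0.046, 0.999, -0.0, -0.0]
ft_force: [-0.6, 0.0, -2.2]
grip_width: 0.0062
grasp_force: 61.4
clock: 25.12
eef_pos: [0.5134, 0.3569, 0.0355]
tool_rot: [0.046, 0.999, 0.0, 0.0]
ft_force: [-1.6, 0.8, 0.3]
grip_width: 0.0062
grasp_force: 61.8
```

Touching. I'll open, rise and look.

```bash
python3 -m creep '[[[0,0,0.3],[0,0,0]],[[0,0,0],[0,0,0]]]'; python3 -m creep '[[[0,0,0],[0,0,0]],[[0,0,0],[0,0,0]],[[0,0,0],[0,0,0]],[[0,0,-10],[0,0,0]],[[0,0,-25],[0,0,0]],[[0,0,-40],[0,0,0]],[[0,0,-40],[0,0,0]],[[0,0,-40],[0,0,0]],[[0,0,-30],[0,0,0]],[[0,-20,0],[0,0,0]],[[0,-20,0],[0,0,0]],[[0,0,0],[0,0,0]]]' 30; python3 c.py 7 insert_rib .050 .055 .066; python3 a.py | grep -v "clock\|array"
```

```text
clock: 25.38
eef_pos: [0.5134, 0.3569, 0.0355]
tool_rot: [0.046, 0.999, 0.0, 0.0]
ft_force: [-2.3, -0.9, 4.3]
grip_width: 0.0066
grasp_force: 62.3
clock: 26.88
eef_pos: [0.5099, 0.3161, 0.221]
tool_rot: [0.047, 0.999, 0.0, 0.0]
ft_force: [0.7, 0.1, 0.7]
grip_width: 0.0302
grasp_force: 0.0
tcp [0.5099 0.3161 0.221 ] tooly yaw 84.64762289055302 26.875 [0.6665697  0.09893626 0.71021352] [ 0.56  0.45  0.27  1.4  -0.    0.65]
insert_rib 0.7 [357. 180.] [0.5129 0.3573 0.05  ] tool mm [  0.9  41.2 171.1]
((0.5109189748764038, 0.357550710439682), (0.008214535191655159, 0.05489178001880646), 84.54634857177734) 398 0.059877197367850105 tool mm [  3.   41.2 171.1]
scene lid_rib 0.75 [242. 181.] [0.469 0.14  0.084]
scene box_mouth 0.9 [321. 232.] [ 0.491 -0.186  0.064]
scene lunch_box 0.78 [322. 245.] [ 0.493 -0.188  0.   ]
scene lunch_box 0.3 [215. 162.] [0.526 0.359 0.   ]
scene tray 0.73 [226. 175.] [0.506 0.273 0.   ]
scene shaker_mid 0.52 [255. 226.] [ 0.385 -0.008  0.045]
scene shaker_mid 0.23 [214. 154.] [0.525 0.353 0.045]
scene honey_mid 0.79 [325. 176.] [ 0.693 -0.029  0.055]
scene tape_mid 0.73 [405. 267.] [ 0.585 -0.431  0.017]
side lid_rib 0.73 [289. 282.] [0.469 0.24  0.084]
side box_mouth 0.57 [368. 191.] [ 0.488 -0.182  0.064]
side lunch_box 0.76 [364. 208.] [ 0.499 -0.185  0.   ]
side tray 0.98 [268. 315.] [ 0.505  0.279 -0.   ]
side tray 0.65 [372. 158.] [ 0.601 -0.454  0.   ]
side shaker_mid 0.57 [371. 245.] [0.389 0.003 0.045]
side shaker_mid 0.16 [289. 281.] [0.494 0.206 0.045]
side honey_mid 0.67 [277. 199.] [ 0.692 -0.032  0.055]
side honey_mid 0.63 [371. 244.] [0.387 0.009 0.055]
side tape_mid 0.72 [374. 157.] [ 0.587 -0.435  0.017]
wrist lid_rib 0.81 [217. 175.] [0.486 0.22  0.084]
wrist box_mouth 0.69 [356. 181.] [0.51  0.356 0.064]
wrist box_mouth 0.53 [352. 169.] [0.497 0.352 0.064]
wrist tray 0.59 [288. 172.] [0.507 0.278 0.   ]
wrist honey_mid 0.82 [ 68. 340.] [ 0.69  -0.027  0.055]
```

View pics/w_7.png

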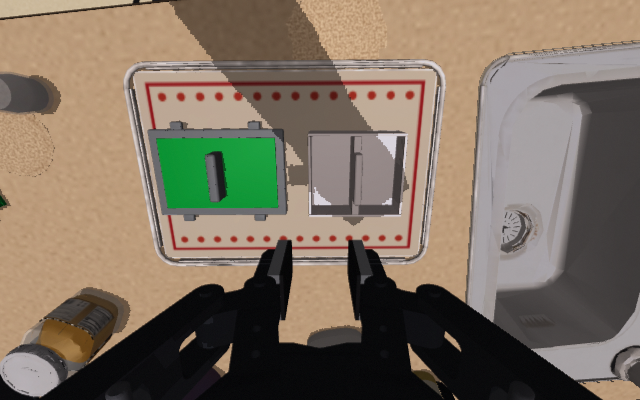

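The lid (px 150–285, 130–215) and the insert (308–405, 133–215) both lie flat side by side on the tray. Nothing else has moved and the gripper is clear.

```bash
python3 -c "
from workcell import workorder
print(workorder.job_done())"
```

```text
the job is handed in; nothing more can be done
None
```

The job is handed in at about 27 s on the robot's clock: the lid slid to its stop and came off, the lid and the insert now lie flat side by side on the tray, and the shaker, jar and tape measure were not disturbed.

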